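# Shift the coil winder into third

### The job

Shift the coil winder into third: push its red gear lever through the H gate, out of the left lane, across to the right lane, then forward as far as it goes into the slot with three green dots, and leave it there with the hand clear. Only push the side of the lever with the fingertips or the outside of the fingers: do not take it between the fingers or press on its top, and do not force it against the gate. Leave everything else on the bench where it is.

Things in the scene. Friction and masses are not known exactly. Their poses are not given: they have to be found in the camera images.
- winder: The coil winder, bolted down: grey base plate 220 x 370 x 12 mm, cream gearbox 150 x 140 mm (top 112 mm above the table), and on its left a cream headstock 132 mm high with a spindle and bobbin. Origin: on the table below the lever's pivot, mid-gearbox. x points forward (away from the robot at yaw 0), y to the left, z up.
- gate_centre (a point): Centre of the H gate, on the top face of the steel gate plate (5 mm thick) on the gearbox. Axes as the winder's. Two lanes 16 mm wide run along x, centred 20 mm left and right, joined at x = 0 by a cross channel 20 mm wide. Dots mark the slots: one = left forward, two = left back, three green = right forward (third), four = right back.
- third_slot (a point): Where the rod passes the gate plate's top face when the lever is home in third: near the forward end of the right lane, by the three green dots. Axes as the winder's.
- lever: The gear lever: a steel rod 10 mm thick with a red upright grip (capsule 32 mm thick, 44 mm tall). Origin: centre of the grip, 145 mm up the rod from the pivot; z points up along the rod. The pivot is 45 mm above the table over the winder's origin; the grip's centre is 170 to 190 mm above the table. It moves at 2 to 3 N at the grip, has no springs and stays where it is left.
- gear_across (a joint): Sideways tilt of the lever, rad: -0.30 in the left lane, 0 in the middle, +0.30 in the right lane (right is the winder's -y). In a lane it has about 0.04 rad of play.
- gear_shift (a joint): Forward tilt of the lever, rad: -0.40 fully back, 0 in neutral (level with the cross channel, which can be passed within about +-0.07), +0.40 fully forward. With a = gear_across, f = gear_shift, the grip's centre in the winder's frame is x = 0.145 sin f, y = -0.145 cos f sin a, z = 0.045 + 0.145 cos f cos a (m).
- bobbin_a: Loose white empty bobbin, 44 mm across and 30 mm tall, standing on the right end of the winder's base plate. Origin: centre of its underside. Leave alone.
- bobbin_b: Loose orange empty bobbin, 44 mm across and 30 mm tall, standing on the right end of the winder's base plate. Origin: centre of its underside. Leave alone.
- multimeter: Loose red and grey multimeter lying flat, 180 x 90 x 50 mm, on the left. Origin: centre of its underside. Leave alone.
- calculator: Loose black pocket calculator, 150 x 100 x 17 mm, on the right. Origin: centre of its underside. Leave alone.
- circuit_board: Loose green circuit board with parts on it, 140 x 100 x 14 mm, on the right. Origin: centre of its underside. Leave alone.
- flux_bottle: Loose clear bottle with a blue cap, 50 mm across, 120 mm tall, far left. Origin: centre of its underside. Leave alone.
- screwdriver: Loose orange screwdriver lying near the robot on the right. Leave alone.

How it is judged:
By the outcome, as a careful person would: the job done as asked, in the order asked, and still so for the second after the job is handed in, with the robot touching nothing.
It also fails if it takes over 54 s, if anything falls off the work surface, if the arm or the gripper's body presses on something with over 40 N, if the wrist force passes 120 N, or if a joint passes its speed limit or range.

### The arm

A 6-joint arm with a two-finger parallel gripper is mounted at the origin on the work surface. World frame = base frame: x ahead of the robot, y to its left, z up, the work surface at z = 0. Lengths are in m, angles in rad, forces in N, time in s.
With the tool pointing down it reaches from about 0.375 to 0.975 m from the base axis. Payload 3.8 kg.
Tool frame: the origin (TCP) lies midway between the tips of the shut fingers; the grasp point (between the pads) lies 19 mm behind it; z points along the fingers, y is the line along which they close (so a half turn about z gives the same grasp; the last joint's range is limited). The gripper opens to 85 mm and grips with 20 to 120 N. Pads are 22 mm wide; open, the fingers measure 114 mm over their backs; the gripper's body (76 mm by 85 mm) begins 54 mm behind the grasp point. The pads swing forward as they close: fully open they stand 13 mm farther back than shut.
Start: joints at [-1.165, 0.264, 1.604, -0, 1.274, -0.037], TCP at [0.289, -0.61, 0.209] pointing down, gripper open.
Joint ranges: [-2.63, 2.63], [-0.94, 2.18], [0.31, 2.57], [-1.31, 4.45], [0, 2.66], [-2.55, 2.55]. Speed limits (rad/s): [2.57, 2.57, 3.14, 3.14, 3.14, 3.14].

### API

Orientations are given as a rotation vector (axis times angle).
In Python, from workcell import bot, imaging gives the robot as it stands.
- The arm moves only by the tool step_arm, never from a script. Its argument "series" is a list of rows, each an object of numbers: "grip": the closure, from -1 (fully open) to 1 (shut); "x", "y", "z": the shift along the tool's x, y, z normalised to -1 to 1, where 1 is 500 mm; "ax", "ay", "az": the turn, a rotation vector about the tool's x, y, z normalised to -1 to 1, where 1 is 30 degrees. A call has 1 to 12 rows; each row is the pose to reach, as a shift and turn from the pose commanded when the call began, along the tool's axes at that moment; what a row does not reach only later rows make up. A row lasts 1/10 s, in which the tool goes at most 50 mm and 8.59 degrees, less where a joint would pass 70% of its speed; a pose out of reach is approached as far as the arm can. A call with a number of a shift or a turn outside -1 to 1 is refused whole. A call with a gripper value outside its range is refused whole. The fingers move at their own pace and stop on an object; "force" is the grip in N (left out, the last holds). Time passes only in rows, so rows that repeat a pose let the fingers close. It gives the time, the measured TCP pose, the force, the opening and the grip force at its end, in the units of the state.
- bot.read_state(): the state, without advancing time (a new reading comes with each control period).
- imaging.read_camera(name): name is "scene" or "top"; returns a dict with "img" (384x512x3 uint8, red, green, blue), "fx", "fy", "cx", "cy" (pixels), "k1" (the pictures are not rectified: a ray, as slopes to the right and down, at radius r is drawn at 1 + k1 r^2 times it, then the intrinsics apply), "R" (3x3) and "t" (3): a world point X has camera coordinates R X + t. Camera axes: x right, y down, z forward; pixel columns grow to the right and rows downward; lengths in m; the calibration is good to about 2 mm. A picture is of the moment at which its call begins. There is no depth.
- bot.finish_job(): hands the job in; it is judged then, once.
The state is a dict: "time": time; "q": joint angles; "joint_vel": joint speeds; "joint_torque": joint torques, N m; "tool_pos": TCP position; "tcp_rot": TCP orientation; "wrist_force": force on the tool from outside, world axes, zero at the start; "torque": the same for the moment, N m; "width": opening from 0.0 (shut) to 1.0 (fully open); "grip_force": force on a finger pad.
Only numpy, scipy, OpenCV 4.12 (cv2) and the standard library are available. Lean on these libraries where they do the work, as an engineer would, in place of code of your own. Each camera call takes 0.05 s, during which the arm holds its last target. There are 200 camera calls.

## Working session

There is one attempt and no reset: what is moved stays moved. The work goes in short steps, Python scripts to look and compute and a tool call to move; the robot and the scene stay as the last step left them, time stands still between calls to the robot, and variables do not carry over. Pictures are saved under pics/ and viewed, at most 10 in all, crops included, and the job is handed in when it is done.

Besides the shell and the picture viewer there is one more tool, called after ">>>" as a command line: name --argument value ..., lists and objects as JSON in quotes. step_arm: Moves the arm, as the interface text tells. Scaled input: -1 to 1 covers 500 mm each way for a shift and 30 degrees each way for a turn. Its arguments: {"type":"object","properties":{"series":{"type":"array","items":{"type":"object","properties":{"grip":{"type":"number"},"x":{"type":"number","minimum":-1,"maximum":1},"y":{"type":"number","minimum":-1,"maximum":1},"z":{"type":"number","minimum":-1,"maximum":1},"ax":{"type":"number","minimum":-1,"maximum":1},"ay":{"type":"number","minimum":-1,"maximum":1},"az":{"type":"number","minimum":-1,"maximum":1}}}},"force":{"type":"number"}},"required":["series"]}

```bash
mkdir -p pics; python3 - <<'E'
from workcell import bot, imaging
import cv2,numpy as np
for n in ("scene","top"):
    c=imaging.read_camera(n); cv2.imwrite(f"pics/{n}0.png",c["img"][:,:,::-1])
    print(n,c["fx"],c["fy"],c["cx"],c["cy"],c["k1"],(-c["R"].T@c["t"]).round(3),c["R"].round(3).tolist())
s=bot.read_state();print(s["tool_pos"],s["tcp_rot"],s["time"],s["width"])
E
```

```text
scene 420.1110515775717 420.1110515775717 262.2429108736832 191.0998078412791 0.038074806233643226 [ 1.121 -0.803  1.012] [[0.793, 0.609, -0.01], [0.388, -0.518, -0.762], [-0.469, 0.601, -0.647]]
top 354.69967838492335 354.69967838492335 250.02271448997993 191.00264858451786 -0.02056091348503772 [ 0.274 -0.007  1.484] [[-0.001, -1.0, -0.016], [-0.987, 0.003, -0.159], [0.159, 0.016, -0.987]]
[ 0.28894391 -0.60923854  0.20754182] [-3.06293113e+00 -6.89439254e-01  5.76135053e-04] 0.1 1.0049825843088298
```

View pics/scene0.png

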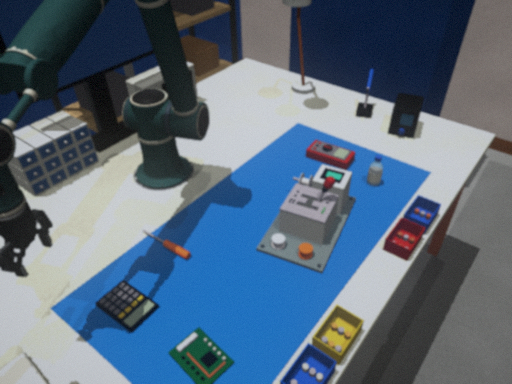

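View pics/top0.png

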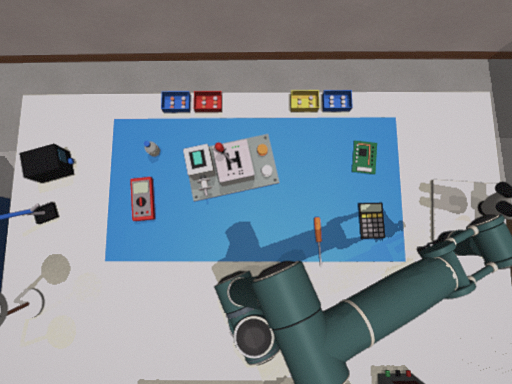

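The top view shows the winder at about (232,167), yawed roughly 10°, with the red grip at (219,147). The scene view shows the grip at about (328,183). Next I'll zoom in and measure.

```bash
cat > h.py <<'E'
from workcell import bot, imaging
import cv2,numpy as np
def ray(c,u,v):
    d=np.array([(u-c["cx"])/c["fx"],(v-c["cy"])/c["fy"]]);p=d.copy()
    for _ in range(20): p=d/(1+c["k1"]*(p@p))
    return -c["R"].T@c["t"], c["R"].T@np.array([p[0],p[1],1])
def plane(c,u,v,z):
    o,d=ray(c,u,v); return o+d*(z-o[2])/d[2]
def two(c1,p1,c2,p2):
    o1,d1=ray(c1,*p1);o2,d2=ray(c2,*p2)
    s=np.linalg.lstsq(np.c_[d1,-d2],o2-o1,rcond=None)[0]
    a,b=o1+s[0]*d1,o2+s[1]*d2; return (a+b)/2,np.linalg.norm(a-b)
def red(c,box):
    x0,y0,x1,y1=box;h=cv2.cvtColor(c["img"],cv2.COLOR_RGB2HSV)
    m=(((h[...,0]<8)|(h[...,0]>172))&(h[...,1]>140)&(h[...,2]>60)).astype(np.uint8)
    k=np.zeros_like(m);k[y0:y1,x0:x1]=1;m*=k
    n,l,s,ce=cv2.connectedComponentsWithStats(m);i=1+s[1:,4].argmax();return ce[i],s[i]
E
python3 - <<'E'
from h import *
s=imaging.read_camera("scene");t=imaging.read_camera("top")
ps,ss=red(s,(310,172,350,205));pt,st=red(t,(205,135,235,160))
print(ps,ss,pt,st,two(s,ps,t,pt))
a=cv2.resize(s["img"][150:280,250:370],None,fx=3,fy=3,interpolation=cv2.INTER_CUBIC)
b=cv2.resize(t["img"][125:210,175:285],None,fx=4,fy=4,interpolation=cv2.INTER_CUBIC)
H=max(a.shape[0],b.shape[0]);p=lambda i:np.pad(i,((0,H-i.shape[0]),(0,0),(0,0)))
cv2.imwrite("pics/z1.png",np.hstack([p(a)[:,:360],p(b)])[:,:,::-1])
E
```

```text
[328.76923077 181.56923077] [325 177  10  10  65] [218.98181818 146.83636364] [215 143   9   9  55] (array([0.65552314, 0.13183923, 0.17846169]), np.float64(0.00016889407163969756))
```

View pics/z1.png

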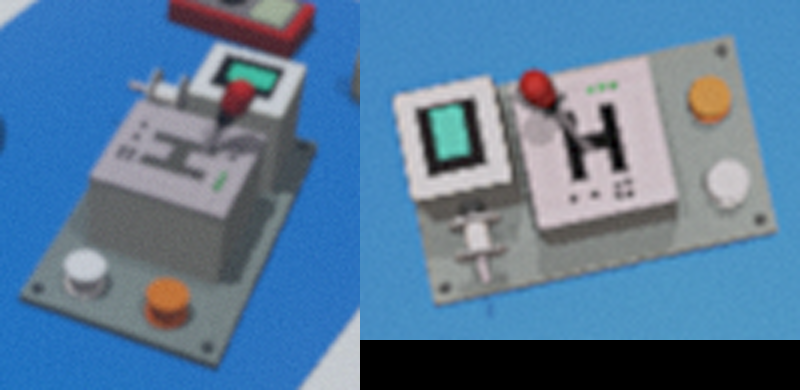

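The crops show the lever in left-forward (first): grip at top-view (219,147), H centre near (234,161), three green dots near (235,147). Next: the winder's pose from the plate corners and gearbox top.

```bash
python3 - <<'E'
from h import *
t=imaging.read_camera("top");s=imaging.read_camera("scene")
C=lambda x,y:(175+(x-360)/4-.4,125+y/4-.4)
S=lambda x,y:(250+x/3-.3,150+y/3-.3)
w=lambda a,z,c=t:plane(c,*a,z)[:2].round(4)
tr,br,bl=[w(C(*p),.012) for p in((733,38),(776,230),(436,304))]
print("plate",tr,br,bl,np.linalg.norm(tr-br),np.linalg.norm(br-bl),np.degrees(np.arctan2(*(tr-br)[::-1])),np.degrees(np.arctan2(*(bl-br)[::-1]))-90)
g=[w(C(*p),.112) for p in((510,85),(648,57),(676,205),(540,232))]
print("box",g,np.mean(g,0),np.linalg.norm(g[1]-g[2]),np.linalg.norm(g[2]-g[3]))
# scene plate corners: left(back-right) , bottom(front-right)
print("scene",w(S(22,296),.012,s),w(S(216,365),.012,s))
h=cv2.cvtColor(t["img"],cv2.COLOR_RGB2HSV);m=(t["img"].max(2)<75).astype(np.uint8)
k=np.zeros_like(m);k[150:172,226:243]=1;m*=k
n,l,st,ce=cv2.connectedComponentsWithStats(m,connectivity=4);print(st[1:].tolist(),ce[1:].round(1).tolist())
i=1+st[1:,4].argmax();r=cv2.minAreaRect(np.argwhere(l==i)[:,::-1].astype(np.float32));print(r,w(r[0],.112),w(r[0],.117))
gm=((h[...,0]>45)&(h[...,0]<80)&(h[...,1]>70)).astype(np.uint8);k[:]=0;k[140:153,225:250]=1
p=np.argwhere(gm*k)[:,::-1].mean(0);print("green",p,w(p,.115))
E
```

```text
plate [ 0.7598 -0.0609] [ 0.549  -0.1044] [0.4713 0.2532] 0.21524146905278266 0.365944053101017 11.659706463961557 12.258786916638414
box [array([0.6791, 0.1666]), array([0.7074, 0.0282]), array([5.557e-01, 4.000e-04]), array([0.5291, 0.1345])] [0.617825 0.082425] 0.15422622993511842 0.13671272801023318
scene [ 0.5534 -0.1076] [ 0.7642 -0.063 ]
[[232, 151, 9, 16, 59], [227, 154, 1, 1, 1], [226, 157, 5, 13, 34]] [[236.8, 159.1], [227.0, 154.0], [228.3, 163.3]]
((235.4823455810547, 159.1705780029297), (15.293599128723145, 7.158706188201904), 77.47119140625) [0.6237 0.0724] [0.6225 0.0721]
green [236.5 146. ] [0.6771 0.0685]
```

Winder yaw is about 12° and its origin about (0.617, 0.083). I'll lift, shut the fingers, align the yaw, and move to the forward side of the lever.

>>> step_arm --series '[{"z": -0.1,"grip": 1},{"z": -0.19,"grip": 1},{"x": 0.69,"y": -0.5,"z": -0.19,"az": 0.443,"grip": 1},{"x": 0.69,"y": -0.5,"z": -0.19,"az": 0.443,"grip": 1},{"x": 0.69,"y": -0.5,"z": -0.19,"az": 0.443,"grip": 1},{"x": 0.69,"y": -0.5,"z": -0.19,"az": 0.443,"grip": 1},{"x": 0.69,"y": -0.5,"z": -0.19,"az": 0.443,"grip": 1},{"x": 0.69,"y": -0.5,"z": -0.19,"az": 0.443,"grip": 1},{"x": 0.69,"y": -0.5,"z": -0.19,"az": 0.443,"grip": 1},{"x": 0.69,"y": -0.5,"z": -0.19,"az": 0.443,"grip": 1},{"x": 0.69,"y": -0.5,"z": -0.19,"az": 0.443,"grip": 1},{"x": 0.69,"y": -0.5,"z": -0.19,"az": 0.443,"grip": 1}]'

```text
validation failed for argument at $.se...
```

```bash
cat >> h.py <<'E'
from scipy.spatial.transform import Rotation as Ro
def W(O=(0.617,0.083),yaw=12):
    s=bot.read_state();y=np.radians(yaw);d=s["tool_pos"][:2]-np.array(O);c,n=np.cos(y),np.sin(y)
    R=Ro.from_rotvec(s["tcp_rot"]).as_matrix()
    print("t",round(s["time"],2),"tcp",np.round(s["tool_pos"],4),"winder xy",np.round([c*d[0]+n*d[1],-n*d[0]+c*d[1]],4),"toolx deg",np.degrees(np.arctan2(R[1,0],R[0,0])).round(2),"tilt",R[:,2].round(3),"F",np.round(s["wrist_force"],1),"w",round(s["width"],2))
E
python3 -c "
from h import *
W()"
```

```text
t 0.3 tcp [ 0.2891 -0.6097  0.2083] winder xy [-0.4647 -0.6093] toolx deg 25.37 tilt [-0.     0.001 -1.   ] F [-0.2  0.6 -0. ] w 1.0
```

The call was refused and the message is cut off, so I'll try a short one with all fields filled in.

>>> step_arm --series '[{"x": 0.0,"y": 0.0,"z": -0.1,"ax": 0.0,"ay": 0.0,"az": 0.0,"grip": 1.0},{"x": 0.0,"y": 0.0,"z": -0.19,"ax": 0.0,"ay": 0.0,"az": 0.0,"grip": 1.0}]'

```text
time: 0.5
tool_pos: [0.2886, -0.6086, 0.3024]
tcp_rot: [-3.06, -0.689, 0.001]
wrist_force: [1.0, -1.7, 0.5]
width: 0.695
grip_force: 0.0
```

>>> step_arm --series '[{"x": 0.69,"y": -0.5,"z": 0.0,"ax": 0.0,"ay": 0.0,"az": 0.443,"grip": 1.0},{"x": 0.69,"y": -0.5,"z": 0.0,"ax": 0.0,"ay": 0.0,"az": 0.443,"grip": 1.0},{"x": 0.69,"y": -0.5,"z": 0.0,"ax": 0.0,"ay": 0.0,"az": 0.443,"grip": 1.0},{"x": 0.69,"y": -0.5,"z": 0.0,"ax": 0.0,"ay": 0.0,"az": 0.443,"grip": 1.0},{"x": 0.69,"y": -0.5,"z": 0.0,"ax": 0.0,"ay": 0.0,"az": 0.443,"grip": 1.0},{"x": 0.69,"y": -0.5,"z": 0.0,"ax": 0.0,"ay": 0.0,"az": 0.443,"grip": 1.0},{"x": 0.69,"y": -0.5,"z": 0.0,"ax": 0.0,"ay": 0.0,"az": 0.443,"grip": 1.0},{"x": 0.69,"y": -0.5,"z": 0.0,"ax": 0.0,"ay": 0.0,"az": 0.443,"grip": 1.0},{"x": 0.69,"y": -0.5,"z": 0.0,"ax": 0.0,"ay": 0.0,"az": 0.443,"grip": 1.0},{"x": 0.69,"y": -0.5,"z": 0.0,"ax": 0.0,"ay": 0.0,"az": 0.443,"grip": 1.0}]'

```text
time: 1.5
tool_pos: [0.4952, -0.233, 0.3039]
tcp_rot: [-3.123, -0.338, -0.002]
wrist_force: [-0.1, -0.1, -0.4]
width: -0.003
grip_force: 0.0
```

```bash
python3 -c "
from h import *
W()"
```

```text
t 1.5 tcp [ 0.4952 -0.233   0.3039] winder xy [-0.1848 -0.2838] toolx deg 12.35 tilt [ 0.001  0.001 -1.   ] F [-0.1 -0.1 -0.4] w -0.0
```

>>> step_arm --series '[{"x": 0.58,"y": -0.648,"z": 0.0,"ax": 0.0,"ay": 0.0,"az": 0.01,"grip": 1.0},{"x": 0.58,"y": -0.648,"z": 0.0,"ax": 0.0,"ay": 0.0,"az": 0.01,"grip": 1.0},{"x": 0.58,"y": -0.648,"z": 0.0,"ax": 0.0,"ay": 0.0,"az": 0.01,"grip": 1.0},{"x": 0.58,"y": -0.648,"z": 0.0,"ax": 0.0,"ay": 0.0,"az": 0.01,"grip": 1.0},{"x": 0.58,"y": -0.648,"z": 0.0,"ax": 0.0,"ay": 0.0,"az": 0.01,"grip": 1.0},{"x": 0.58,"y": -0.648,"z": 0.0,"ax": 0.0,"ay": 0.0,"az": 0.01,"grip": 1.0},{"x": 0.58,"y": -0.648,"z": 0.0,"ax": 0.0,"ay": 0.0,"az": 0.01,"grip": 1.0},{"x": 0.58,"y": -0.648,"z": 0.0,"ax": 0.0,"ay": 0.0,"az": 0.01,"grip": 1.0},{"x": 0.58,"y": -0.648,"z": 0.0,"ax": 0.0,"ay": 0.0,"az": 0.01,"grip": 1.0},{"x": 0.58,"y": -0.648,"z": 0.1,"ax": 0.0,"ay": 0.0,"az": 0.01,"grip": 1.0},{"x": 0.58,"y": -0.648,"z": 0.14,"ax": 0.0,"ay": 0.0,"az": 0.01,"grip": 1.0}]'

```text
time: 2.6
tool_pos: [0.7087, 0.1413, 0.2292]
tcp_rot: [3.124, 0.324, -0.008]
wrist_force: [-1.5, -0.3, -1.1]
width: -0.004
grip_force: 0.0
```

```bash
python3 - <<'E'
from h import *
W()
s=imaging.read_camera("scene");t=imaging.read_camera("top")
a=cv2.resize(s["img"][120:250,260:380],None,fx=3,fy=3,interpolation=cv2.INTER_CUBIC)
b=cv2.resize(t["img"][115:212,175:285],None,fx=4,fy=4,interpolation=cv2.INTER_CUBIC)
cv2.imwrite("pics/z2.png",np.hstack([a[:388],b[:388]])[:,:,::-1])
E
```

```text
t 2.6 tcp [0.7087 0.1413 0.2292] winder xy [0.1018 0.0379] toolx deg 11.86 tilt [-0.005 -0.001 -1.   ] F [-1.5 -0.3 -1.1] w -0.0
```

View pics/z2.png

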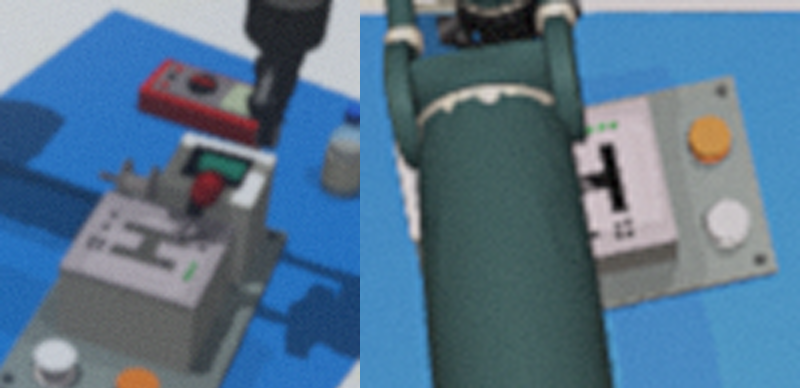

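Scene crop: the fingertips at about (265,135) stand forward of the red grip at (207,188), well clear, and the top view is hidden by the arm. I'll descend and push the lever back most of the way to neutral.

>>> step_arm --series '[{"x": 0.0,"y": 0.0,"z": 0.08,"ax": 0.0,"ay": 0.0,"az": 0.0,"grip": 1.0},{"x": 0.0,"y": 0.0,"z": 0.138,"ax": 0.0,"ay": 0.0,"az": 0.0,"grip": 1.0},{"x": 0.0,"y": 0.0,"z": 0.138,"ax": 0.0,"ay": 0.0,"az": 0.0,"grip": 1.0},{"x": -0.02,"y": 0.0,"z": 0.138,"ax": 0.0,"ay": 0.0,"az": 0.0,"grip": 1.0},{"x": -0.04,"y": 0.0,"z": 0.138,"ax": 0.0,"ay": 0.0,"az": 0.0,"grip": 1.0},{"x": -0.055,"y": 0.0,"z": 0.138,"ax": 0.0,"ay": 0.0,"az": 0.0,"grip": 1.0},{"x": -0.07,"y": 0.0,"z": 0.138,"ax": 0.0,"ay": 0.0,"az": 0.0,"grip": 1.0},{"x": -0.085,"y": 0.0,"z": 0.138,"ax": 0.0,"ay": 0.0,"az": 0.0,"grip": 1.0},{"x": -0.1,"y": 0.0,"z": 0.138,"ax": 0.0,"ay": 0.0,"az": 0.0,"grip": 1.0},{"x": -0.115,"y": 0.0,"z": 0.138,"ax": 0.0,"ay": 0.0,"az": 0.0,"grip": 1.0},{"x": -0.13,"y": 0.0,"z": 0.138,"ax": 0.0,"ay": 0.0,"az": 0.0,"grip": 1.0},{"x": -0.13,"y": 0.0,"z": 0.138,"ax": 0.0,"ay": 0.0,"az": 0.0,"grip": 1.0}]'

```text
time: 3.9
tool_pos: [0.6444, 0.1277, 0.1644]
tcp_rot: [3.125, 0.322, -0.003]
wrist_force: [0.8, -0.3, 1.2]
width: 0.001
grip_force: 0.7
```

```bash
cat >> h.py <<'E'
def look(name=None,O=(0.617,0.083),yaw=12,box=(300,150,350,215)):
    W(O,yaw);s=imaging.read_camera("scene");p,st=red(s,box);o,d=ray(s,*p);d=d/np.linalg.norm(d)
    P=np.array([*O,.045]);b=(o-P)@d;q=b*b-(o-P)@(o-P)+.145**2
    G=o+d*(-b-np.sqrt(max(q,0)))-P;Rz=Ro.from_euler('z',yaw,degrees=True).as_matrix();g=Rz.T@G
    print("px",p.round(1),"area",st[4],"q",q.round(5),"grip winder",g.round(4),"f",np.arcsin(g[0]/.145).round(3),"a",np.arctan2(-g[1],g[2]).round(3))
    if name: cv2.imwrite(name,cv2.resize(s["img"][120:250,260:380],None,fx=4,fy=4,interpolation=cv2.INTER_CUBIC)[:,:,::-1])
E
python3 -c "
from h import *
look('pics/z3.png')"
```

```text
t 3.9 tcp [0.6444 0.1277 0.1644] winder xy [0.0361 0.0381] toolx deg 11.78 tilt [-0.002 -0.    -1.   ] F [ 0.8 -0.3  1.2] w 0.0
px [342.7 161.1] area 81 q -0.02445 grip winder [0.0624 0.1296 0.1574] f 0.445 a -0.689
```

View pics/z3.png

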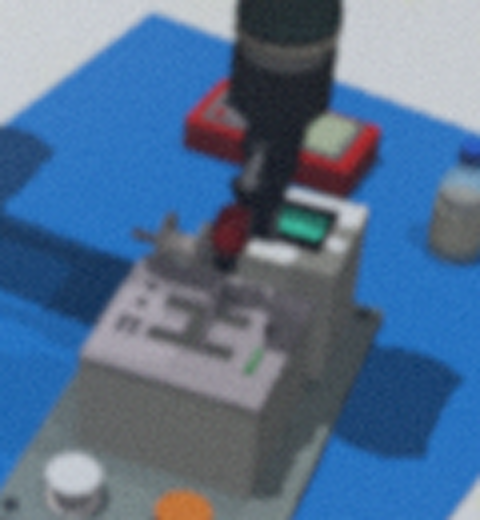

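The grip is now at crop (230,232), or about (317.5,178), with the fingers just forward of it. My red mask picked the multimeter, so I'll narrow the box.

```bash
sed -i 's/(h\[...,2\]>60)/(h[...,2]>40)/' h.py; python3 -c "
from h import *
look(box=(306,169,328,192))"
```

```text
t 3.95 tcp [0.6447 0.1278 0.1642] winder xy [0.0364 0.0381] toolx deg 11.78 tilt [-0.002 -0.    -1.   ] F [1.4 1.2 0.2] w 0.0
px [317.  178.1] area 39 q 0.00434 grip winder [0.0113 0.0318 0.141 ] f 0.078 a -0.222
```

Contact geometry and image agree on f of about 0.07. I'll push another 9 mm, back off, and check with the grip unobstructed.

>>> step_arm --series '[{"x": -0.009,"y": 0.0,"z": 0.0,"ax": 0.0,"ay": 0.0,"az": 0.0,"grip": 1.0},{"x": -0.018,"y": 0.0,"z": 0.0,"ax": 0.0,"ay": 0.0,"az": 0.0,"grip": 1.0},{"x": -0.018,"y": 0.0,"z": 0.0,"ax": 0.0,"ay": 0.0,"az": 0.0,"grip": 1.0},{"x": 0.05,"y": 0.0,"z": 0.0,"ax": 0.0,"ay": 0.0,"az": 0.0,"grip": 1.0},{"x": 0.05,"y": -0.1,"z": 0.0,"ax": 0.0,"ay": 0.0,"az": 0.0,"grip": 1.0},{"x": 0.05,"y": -0.12,"z": 0.0,"ax": 0.0,"ay": 0.0,"az": 0.0,"grip": 1.0},{"x": 0.05,"y": -0.12,"z": 0.0,"ax": 0.0,"ay": 0.0,"az": 0.0,"grip": 1.0}]'

```text
time: 4.7
tool_pos: [0.6568, 0.1934, 0.1637]
tcp_rot: [3.124, 0.327, -0.004]
wrist_force: [0.3, -0.3, -0.2]
width: 0.0
grip_force: 0.0
```

```bash
python3 -c "
from h import *
look('pics/z4.png',box=(300,169,328,192))"
```

```text
t 4.7 tcp [0.6568 0.1934 0.1637] winder xy [0.0619 0.0997] toolx deg 11.94 tilt [-0.003 -0.001 -1.   ] F [ 0.3 -0.3 -0.2] w 0.0
px [315.5 175.7] area 71 q 0.0026 grip winder [0.0016 0.0453 0.1377] f 0.011 a -0.317
```

View pics/z4.png

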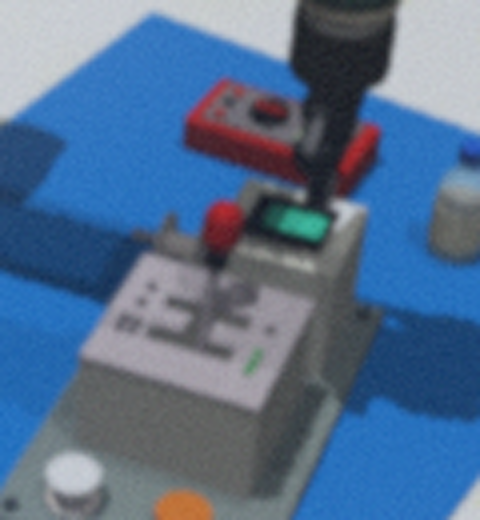

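The grip is at (315.5,175.7), giving f ≈ 0.01 and a ≈ -0.32, so it's in neutral in the left lane. I'll go to its left side and push right.

>>> step_arm --series '[{"x": -0.08,"y": 0.0,"z": 0.0,"ax": 0.0,"ay": 0.0,"az": 0.0,"grip": 1.0},{"x": -0.12,"y": 0.0,"z": 0.0,"ax": 0.0,"ay": 0.0,"az": 0.0,"grip": 1.0},{"x": -0.12,"y": 0.0,"z": 0.0,"ax": 0.0,"ay": 0.0,"az": 0.0,"grip": 1.0},{"x": -0.12,"y": 0.03,"z": 0.0,"ax": 0.0,"ay": 0.0,"az": 0.0,"grip": 1.0},{"x": -0.12,"y": 0.05,"z": 0.0,"ax": 0.0,"ay": 0.0,"az": 0.0,"grip": 1.0},{"x": -0.12,"y": 0.07,"z": 0.0,"ax": 0.0,"ay": 0.0,"az": 0.0,"grip": 1.0},{"x": -0.12,"y": 0.09,"z": 0.0,"ax": 0.0,"ay": 0.0,"az": 0.0,"grip": 1.0},{"x": -0.12,"y": 0.11,"z": 0.0,"ax": 0.0,"ay": 0.0,"az": 0.0,"grip": 1.0},{"x": -0.12,"y": 0.13,"z": 0.0,"ax": 0.0,"ay": 0.0,"az": 0.0,"grip": 1.0},{"x": -0.12,"y": 0.13,"z": 0.0,"ax": 0.0,"ay": 0.0,"az": 0.0,"grip": 1.0}]'

```text
time: 5.75
tool_pos: [0.6137, 0.1144, 0.1651]
tcp_rot: [3.125, 0.32, 0.002]
wrist_force: [-0.3, 0.4, 1.1]
width: 0.001
grip_force: 0.4
```

```bash
python3 -c "
from h import *
look('pics/z5.png',box=(300,172,332,205))"
```

```text
t 5.75 tcp [0.6137 0.1144 0.1651] winder xy [0.0033 0.0314] toolx deg 11.7 tilt [ 0.001 -0.001 -1.   ] F [-0.3  0.4  1.1] w 0.0
px [310.8 181.1] area 50 q 0.00757 grip winder [0.0003 0.005  0.1449] f 0.002 a -0.035
```

View pics/z5.png

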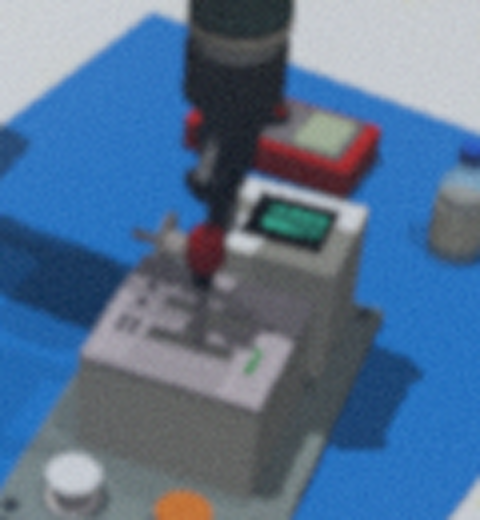

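The grip is at mid-channel (crop (205,248)), f ≈ 0. I'll push on to the right lane, back off left, and swing behind the lever.

>>> step_arm --series '[{"x": 0.0,"y": 0.02,"z": 0.0,"ax": 0.0,"ay": 0.0,"az": 0.0,"grip": 1.0},{"x": 0.0,"y": 0.04,"z": 0.0,"ax": 0.0,"ay": 0.0,"az": 0.0,"grip": 1.0},{"x": 0.0,"y": 0.06,"z": 0.0,"ax": 0.0,"ay": 0.0,"az": 0.0,"grip": 1.0},{"x": 0.0,"y": 0.075,"z": 0.0,"ax": 0.0,"ay": 0.0,"az": 0.0,"grip": 1.0},{"x": 0.0,"y": 0.085,"z": 0.0,"ax": 0.0,"ay": 0.0,"az": 0.0,"grip": 1.0},{"x": 0.0,"y": 0.085,"z": 0.0,"ax": 0.0,"ay": 0.0,"az": 0.0,"grip": 1.0}]'

```text
time: 6.4
tool_pos: [0.6212, 0.0733, 0.1643]
tcp_rot: [3.125, 0.321, -0.002]
wrist_force: [-0.5, 0.8, 0.7]
width: -0.002
grip_force: 0.1
```

>>> step_arm --series '[{"x": 0.0,"y": -0.05,"z": 0.0,"ax": 0.0,"ay": 0.0,"az": 0.0,"grip": 1.0},{"x": 0.0,"y": -0.05,"z": 0.0,"ax": 0.0,"ay": 0.0,"az": 0.0,"grip": 1.0},{"x": -0.08,"y": -0.05,"z": 0.0,"ax": 0.0,"ay": 0.0,"az": 0.0,"grip": 1.0},{"x": -0.14,"y": -0.05,"z": 0.0,"ax": 0.0,"ay": 0.0,"az": 0.0,"grip": 1.0},{"x": -0.14,"y": -0.05,"z": 0.0,"ax": 0.0,"ay": 0.0,"az": 0.0,"grip": 1.0}]'

```text
time: 6.9
tool_pos: [0.544, 0.0836, 0.1638]
tcp_rot: [3.124, 0.323, -0.006]
wrist_force: [0.5, 0.5, -0.8]
width: 0.005
grip_force: 0.0
```

```bash
python3 -c "
from h import *
look('pics/z6.png',box=(295,175,332,215))"
```

```text
t 6.9 tcp [0.544  0.0836 0.1638] winder xy [-0.0713  0.0157] toolx deg 11.81 tilt [-0.004 -0.001 -1.   ] F [ 0.5  0.5 -0.8] w 0.0
px [306.5 188.8] area 62 q 0.01295 grip winder [ 0.0002 -0.0316  0.1415] f 0.002 a 0.22
```

View pics/z6.png

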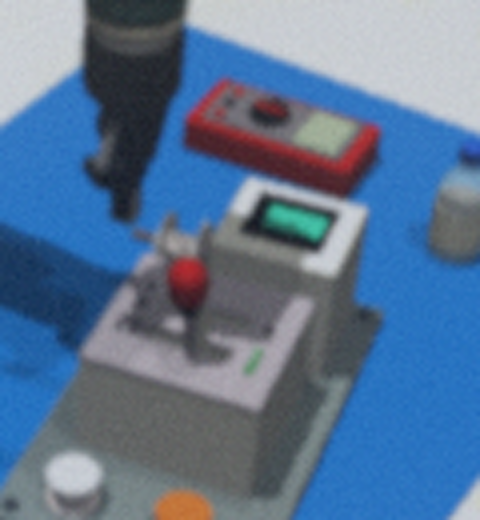

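The grip is at (306.5,188.8), f ≈ 0 and a somewhere around 0.22–0.28, which may be a few mm short of the right lane's centre. I'll nudge it 5 mm further while watching the force, then go behind it.

>>> step_arm --series '[{"x": 0.08,"y": 0.0,"z": 0.0,"ax": 0.0,"ay": 0.0,"az": 0.0,"grip": 1.0},{"x": 0.14,"y": 0.0,"z": 0.0,"ax": 0.0,"ay": 0.0,"az": 0.0,"grip": 1.0},{"x": 0.14,"y": 0.03,"z": 0.0,"ax": 0.0,"ay": 0.0,"az": 0.0,"grip": 1.0},{"x": 0.14,"y": 0.045,"z": 0.0,"ax": 0.0,"ay": 0.0,"az": 0.0,"grip": 1.0},{"x": 0.14,"y": 0.054,"z": 0.0,"ax": 0.0,"ay": 0.0,"az": 0.0,"grip": 1.0},{"x": 0.14,"y": 0.062,"z": 0.0,"ax": 0.0,"ay": 0.0,"az": 0.0,"grip": 1.0},{"x": 0.14,"y": 0.062,"z": 0.0,"ax": 0.0,"ay": 0.0,"az": 0.0,"grip": 1.0}]'

```text
time: 7.65
tool_pos: [0.6221, 0.068, 0.1648]
tcp_rot: [-3.125, -0.321, 0.0]
wrist_force: [-1.2, 0.7, 0.1]
width: -0.001
grip_force: 0.3
```

```bash
python3 -c "
from h import *
look(box=(295,175,332,215))"
```

```text
t 7.65 tcp [0.6221 0.068  0.1648] winder xy [ 0.0019 -0.0157] toolx deg 11.74 tilt [-0.  0. -1.] F [-1.2  0.7  0.1] w -0.0
px [305.5 190.1] area 51 q 0.01368 grip winder [-0.0008 -0.0371  0.1402] f -0.005 a 0.259
```

>>> step_arm --series '[{"x": 0.0,"y": -0.05,"z": 0.0,"ax": 0.0,"ay": 0.0,"az": 0.0,"grip": 1.0},{"x": 0.0,"y": -0.05,"z": 0.0,"ax": 0.0,"ay": 0.0,"az": 0.0,"grip": 1.0},{"x": -0.08,"y": -0.05,"z": 0.0,"ax": 0.0,"ay": 0.0,"az": 0.0,"grip": 1.0},{"x": -0.14,"y": -0.05,"z": 0.0,"ax": 0.0,"ay": 0.0,"az": 0.0,"grip": 1.0},{"x": -0.14,"y": -0.05,"z": 0.0,"ax": 0.0,"ay": 0.0,"az": 0.0,"grip": 1.0},{"x": -0.14,"y": 0.02,"z": 0.0,"ax": 0.0,"ay": 0.0,"az": 0.0,"grip": 1.0},{"x": -0.14,"y": 0.053,"z": 0.0,"ax": 0.0,"ay": 0.0,"az": 0.0,"grip": 1.0},{"x": -0.14,"y": 0.053,"z": 0.0,"ax": 0.0,"ay": 0.0,"az": 0.0,"grip": 1.0},{"x": -0.1,"y": 0.053,"z": 0.0,"ax": 0.0,"ay": 0.0,"az": 0.0,"grip": 1.0},{"x": -0.07,"y": 0.053,"z": 0.0,"ax": 0.0,"ay": 0.0,"az": 0.0,"grip": 1.0}]'

```text
time: 8.7
tool_pos: [0.5948, 0.0358, 0.1649]
tcp_rot: [-3.125, -0.32, -0.001]
wrist_force: [-0.3, -0.6, 0.3]
width: -0.003
grip_force: 0.0
```

```bash
python3 -c "
from h import *
look(box=(295,175,332,215))"
```

```text
t 8.7 tcp [0.5948 0.0358 0.1649] winder xy [-0.0316 -0.0416] toolx deg 11.71 tilt [ 0.001  0.001 -1.   ] F [-0.3 -0.6  0.3] w -0.0
px [306.1 190.4] area 45 q 0.01387 grip winder [ 0.0012 -0.0376  0.14  ] f 0.009 a 0.262
```

>>> step_arm --series '[{"x": 0.015,"y": 0.0,"z": 0.0,"ax": 0.0,"ay": 0.0,"az": 0.0,"grip": 1.0},{"x": 0.03,"y": 0.0,"z": 0.0,"ax": 0.0,"ay": 0.0,"az": 0.0,"grip": 1.0},{"x": 0.045,"y": 0.0,"z": 0.0,"ax": 0.0,"ay": 0.0,"az": 0.0,"grip": 1.0}]'

```text
time: 9.05
tool_pos: [0.6156, 0.0402, 0.1647]
tcp_rot: [3.125, 0.323, -0.002]
wrist_force: [-2.4, 0.7, 1.7]
width: 0.006
grip_force: 1.1
```

>>> step_arm --series '[{"x": 0.015,"y": 0.0,"z": 0.0,"ax": 0.0,"ay": 0.0,"az": 0.0,"grip": 1.0},{"x": 0.03,"y": 0.0,"z": 0.0,"ax": 0.0,"ay": 0.0,"az": 0.0,"grip": 1.0},{"x": 0.045,"y": 0.0,"z": 0.0,"ax": 0.0,"ay": 0.0,"az": 0.0,"grip": 1.0},{"x": 0.045,"y": 0.0,"z": 0.0,"ax": 0.0,"ay": 0.0,"az": 0.0,"grip": 1.0}]'

```text
time: 9.45
tool_pos: [0.6387, 0.0449, 0.1644]
tcp_rot: [-3.125, -0.323, -0.0]
wrist_force: [-0.4, 0.4, -0.4]
width: -0.001
grip_force: 0.3
```

```bash
python3 -c "
from h import *
look('pics/z7.png',box=(295,175,340,215))"
```

```text
t 9.45 tcp [0.6387 0.0449 0.1644] winder xy [ 0.0133 -0.0418] toolx deg 11.79 tilt [ 0.  0. -1.] F [-0.4  0.4 -0.4] w -0.0
px [317.3 194.9] area 49 q 0.01512 grip winder [ 0.0375 -0.0374  0.135 ] f 0.262 a 0.27
```

View pics/z7.png

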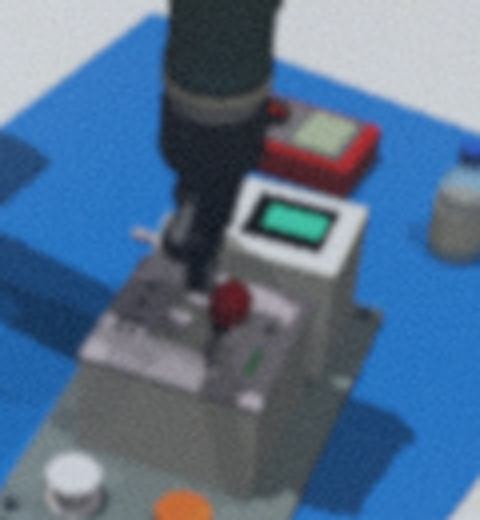

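The lever is going forward in the right lane (grip at crop (230,303), f ≈ 0.27). The grip drops as it tilts, so I'll back off 5 mm, lower the tips 6 mm, and push on in small steps.

>>> step_arm --series '[{"x": -0.01,"y": 0.0,"z": 0.0,"ax": 0.0,"ay": 0.0,"az": 0.0,"grip": 1.0},{"x": -0.01,"y": 0.0,"z": 0.012,"ax": 0.0,"ay": 0.0,"az": 0.0,"grip": 1.0},{"x": 0.0,"y": 0.0,"z": 0.012,"ax": 0.0,"ay": 0.0,"az": 0.0,"grip": 1.0},{"x": 0.008,"y": 0.0,"z": 0.012,"ax": 0.0,"ay": 0.0,"az": 0.0,"grip": 1.0},{"x": 0.016,"y": 0.0,"z": 0.012,"ax": 0.0,"ay": 0.0,"az": 0.0,"grip": 1.0},{"x": 0.024,"y": 0.0,"z": 0.012,"ax": 0.0,"ay": 0.0,"az": 0.0,"grip": 1.0}]'

```text
time: 10.1
tool_pos: [0.6496, 0.0471, 0.1585]
tcp_rot: [-3.125, -0.322, 0.001]
wrist_force: [-2.5, 0.1, -0.2]
width: 0.005
grip_force: 0.7
```

>>> step_arm --series '[{"x": 0.004,"y": 0.0,"z": 0.0,"ax": 0.0,"ay": 0.0,"az": 0.0,"grip": 1.0},{"x": 0.004,"y": 0.0,"z": 0.0,"ax": 0.0,"ay": 0.0,"az": 0.0,"grip": 1.0}]'

```text
time: 10.3
tool_pos: [0.652, 0.0476, 0.1588]
tcp_rot: [3.125, 0.322, 0.001]
wrist_force: [-0.8, 0.5, 0.2]
width: 0.001
grip_force: 0.4
```

```bash
python3 -c "
from h import *
look(box=(295,175,340,215))"
```

```text
t 10.3 tcp [0.652  0.0476 0.1588] winder xy [ 0.0269 -0.0419] toolx deg 11.78 tilt [ 0.  0. -1.] F [-0.8  0.5  0.2] w 0.0
px [322.1 196.7] area 43 q 0.0146 grip winder [ 0.0522 -0.0342  0.1309] f 0.368 a 0.256
```

Nearly home; I'll take 1.5 mm steps until the force rises.

>>> step_arm --series '[{"x": 0.003,"y": 0.0,"z": 0.0,"ax": 0.0,"ay": 0.0,"az": 0.0,"grip": 1.0},{"x": 0.003,"y": 0.0,"z": 0.0,"ax": 0.0,"ay": 0.0,"az": 0.0,"grip": 1.0}]'

```text
time: 10.55
tool_pos: [0.6531, 0.0478, 0.1589]
tcp_rot: [3.125, 0.322, 0.0]
wrist_force: [-0.8, -0.5, 0.2]
width: 0.001
grip_force: 0.6
```

>>> step_arm --series '[{"x": 0.003,"y": 0.0,"z": 0.0,"ax": 0.0,"ay": 0.0,"az": 0.0,"grip": 1.0},{"x": 0.003,"y": 0.0,"z": 0.0,"ax": 0.0,"ay": 0.0,"az": 0.0,"grip": 1.0}]'

```text
time: 10.75
tool_pos: [0.6546, 0.0482, 0.1588]
tcp_rot: [-3.125, -0.322, -0.0]
wrist_force: [-1.0, -0.8, -0.4]
width: -0.003
grip_force: 0.6
```

```bash
python3 -c "
from h import *
look(box=(295,175,340,215))"
```

```text
t 10.75 tcp [0.6546 0.0482 0.1588] winder xy [ 0.0295 -0.0419] toolx deg 11.78 tilt [ 0.  0. -1.] F [-1.  -0.8 -0.4] w -0.0
px [322.7 197.2] area 43 q 0.01462 grip winder [ 0.0544 -0.0347  0.1299] f 0.385 a 0.261
```

>>> step_arm --series '[{"x": 0.003,"y": 0.0,"z": 0.0,"ax": 0.0,"ay": 0.0,"az": 0.0,"grip": 1.0},{"x": 0.003,"y": 0.0,"z": 0.0,"ax": 0.0,"ay": 0.0,"az": 0.0,"grip": 1.0}]'

```text
time: 11.0
tool_pos: [0.6561, 0.0485, 0.1588]
tcp_rot: [-3.125, -0.322, -0.0]
wrist_force: [-1.7, -0.8, -1.2]
width: -0.002
grip_force: 0.6
```

```bash
python3 -c "
from h import *
look(box=(295,175,340,215))"
```

```text
t 11.0 tcp [0.6561 0.0485 0.1588] winder xy [ 0.031  -0.0419] toolx deg 11.78 tilt [ 0.  0. -1.] F [-1.7 -0.8 -1.2] w -0.0
px [323.2 197.1] area 35 q 0.01442 grip winder [ 0.0555 -0.0335  0.1297] f 0.393 a 0.252
```

>>> step_arm --series '[{"x": 0.003,"y": 0.0,"z": 0.0,"ax": 0.0,"ay": 0.0,"az": 0.0,"grip": 1.0},{"x": 0.003,"y": 0.0,"z": 0.0,"ax": 0.0,"ay": 0.0,"az": 0.0,"grip": 1.0}]'

```text
time: 11.25
tool_pos: [0.6576, 0.0488, 0.1588]
tcp_rot: [-3.125, -0.322, -0.0]
wrist_force: [-1.6, -0.4, 0.4]
width: 0.0
grip_force: 0.6
```

```bash
python3 -c "
from h import *
look(box=(295,175,340,215))"
```

```text
t 11.25 tcp [0.6576 0.0488 0.1588] winder xy [ 0.0326 -0.0419] toolx deg 11.78 tilt [ 0.  0. -1.] F [-1.6 -0.4  0.4] w 0.0
px [323.3 197.5] area 41 q 0.01457 grip winder [ 0.0561 -0.0346  0.1292] f 0.397 a 0.261
```

>>> step_arm --series '[{"x": 0.003,"y": 0.0,"z": 0.0,"ax": 0.0,"ay": 0.0,"az": 0.0,"grip": 1.0},{"x": 0.003,"y": 0.0,"z": 0.0,"ax": 0.0,"ay": 0.0,"az": 0.0,"grip": 1.0}]'

```text
time: 11.5
tool_pos: [0.659, 0.049, 0.1588]
tcp_rot: [-3.125, -0.322, -0.0]
wrist_force: [-0.8, -1.0, -0.6]
width: 0.0
grip_force: 0.6
```

```bash
python3 -c "
from h import *
look(box=(295,175,340,215))"
```

```text
t 11.5 tcp [0.659  0.049  0.1588] winder xy [ 0.0341 -0.0419] toolx deg 11.78 tilt [ 0.  0. -1.] F [-0.8 -1.  -0.6] w 0.0
px [324.  197.9] area 44 q 0.01446 grip winder [ 0.0584 -0.0342  0.1282] f 0.415 a 0.261
```

>>> step_arm --series '[{"x": 0.003,"y": 0.0,"z": 0.0,"ax": 0.0,"ay": 0.0,"az": 0.0,"grip": 1.0},{"x": 0.003,"y": 0.0,"z": 0.0,"ax": 0.0,"ay": 0.0,"az": 0.0,"grip": 1.0}]'

```text
time: 11.75
tool_pos: [0.6605, 0.0494, 0.1588]
tcp_rot: [-3.125, -0.322, -0.0]
wrist_force: [-1.0, 0.9, 0.8]
width: -0.003
grip_force: 0.6
```

```bash
python3 -c "
from h import *
look(box=(295,175,340,215))"
```

```text
t 11.75 tcp [0.6605 0.0494 0.1588] winder xy [ 0.0356 -0.0419] toolx deg 11.78 tilt [ 0.  0. -1.] F [-1.   0.9  0.8] w -0.0
px [324.4 197.9] area 40 q 0.01435 grip winder [ 0.0594 -0.0337  0.1279] f 0.422 a 0.257
```

>>> step_arm --series '[{"x": 0.003,"y": 0.0,"z": 0.0,"ax": 0.0,"ay": 0.0,"az": 0.0,"grip": 1.0},{"x": 0.003,"y": 0.0,"z": 0.0,"ax": 0.0,"ay": 0.0,"az": 0.0,"grip": 1.0}]'

```text
time: 12.0
tool_pos: [0.6618, 0.0496, 0.1587]
tcp_rot: [3.125, 0.322, -0.0]
wrist_force: [-1.9, -0.3, -0.8]
width: 0.004
grip_force: 0.7
```

```bash
python3 -c "
from h import *
look(box=(295,175,340,215))"
```

```text
t 12.0 tcp [0.6618 0.0496 0.1587] winder xy [ 0.0369 -0.0419] toolx deg 11.78 tilt [-0. -0. -1.] F [-1.9 -0.3 -0.8] w 0.0
px [324.6 198.2] area 45 q 0.01437 grip winder [ 0.0604 -0.034   0.1274] f 0.43 a 0.261
```

>>> step_arm --series '[{"x": 0.003,"y": 0.0,"z": 0.0,"ax": 0.0,"ay": 0.0,"az": 0.0,"grip": 1.0},{"x": 0.003,"y": 0.0,"z": 0.0,"ax": 0.0,"ay": 0.0,"az": 0.0,"grip": 1.0}]'

```text
time: 12.25
tool_pos: [0.6629, 0.0499, 0.1585]
tcp_rot: [3.125, 0.322, -0.002]
wrist_force: [-2.8, -1.0, 0.6]
width: 0.0
grip_force: 1.3
```

```bash
python3 -c "
from h import *
look(box=(295,175,340,215))
print(bot.read_state()['grip_force'])"
```

```text
t 12.25 tcp [0.6629 0.0499 0.1585] winder xy [ 0.038  -0.0419] toolx deg 11.78 tilt [-0.001 -0.    -1.   ] F [-2.8 -1.   0.6] w 0.0
px [324.8 198.3] area 45 q 0.01433 grip winder [ 0.0608 -0.0338  0.1272] f 0.433 a 0.26
1.255057412199676
```

>>> step_arm --series '[{"x": 0.003,"y": 0.0,"z": 0.0,"ax": 0.0,"ay": 0.0,"az": 0.0,"grip": 1.0}]'

```text
time: 12.4
tool_pos: [0.6639, 0.0502, 0.1584]
tcp_rot: [-3.125, -0.322, 0.003]
wrist_force: [-5.4, -1.3, -1.4]
width: 0.003
grip_force: 2.2
```

```bash
python3 -c "
from h import *
look(box=(295,175,340,215))
print(bot.read_state()['grip_force'])"
```

```text
t 12.4 tcp [0.6639 0.0502 0.1584] winder xy [ 0.039  -0.0419] toolx deg 11.78 tilt [-0.002 -0.    -1.   ] F [-5.4 -1.3 -1.4] w 0.0
px [325.  198.1] area 42 q 0.01419 grip winder [ 0.061  -0.0329  0.1274] f 0.434 a 0.253
2.171183070167899
```

The force is climbing (5 N) and the grip has stopped moving, so it's at the end stop. I'll back off, rise, and check.

>>> step_arm --series '[{"x": -0.03,"y": 0.0,"z": 0.0,"ax": 0.0,"ay": 0.0,"az": 0.0,"grip": 1.0},{"x": -0.12,"y": 0.0,"z": 0.0,"ax": 0.0,"ay": 0.0,"az": 0.0,"grip": 1.0},{"x": -0.2,"y": 0.0,"z": 0.0,"ax": 0.0,"ay": 0.0,"az": 0.0,"grip": 1.0},{"x": -0.2,"y": 0.0,"z": -0.1,"ax": 0.0,"ay": 0.0,"az": 0.0,"grip": 1.0},{"x": -0.2,"y": 0.0,"z": -0.2,"ax": 0.0,"ay": 0.0,"az": 0.0,"grip": 1.0},{"x": -0.2,"y": 0.1,"z": -0.25,"ax": 0.0,"ay": 0.0,"az": 0.0,"grip": 1.0},{"x": -0.2,"y": 0.2,"z": -0.25,"ax": 0.0,"ay": 0.0,"az": 0.0,"grip": 1.0},{"x": -0.2,"y": 0.3,"z": -0.25,"ax": 0.0,"ay": 0.0,"az": 0.0,"grip": 1.0},{"x": -0.2,"y": 0.4,"z": -0.25,"ax": 0.0,"ay": 0.0,"az": 0.0,"grip": 1.0},{"x": -0.2,"y": 0.4,"z": -0.25,"ax": 0.0,"ay": 0.0,"az": 0.0,"grip": 1.0}]'

```text
time: 13.45
tool_pos: [0.6094, -0.1718, 0.2844]
tcp_rot: [3.122, 0.314, 0.005]
wrist_force: [-1.0, 1.0, 0.3]
width: 0.001
grip_force: 0.0
```

```bash
python3 - <<'E'
from h import *
look(box=(295,175,340,215))
s=imaging.read_camera("scene");t=imaging.read_camera("top")
ps,_=red(s,(295,175,340,215));pt,st=red(t,(220,130,250,165));print(ps,pt,st,two(s,ps,t,pt))
a=cv2.resize(s["img"][120:250,260:380],None,fx=3,fy=3,interpolation=cv2.INTER_CUBIC)
b=cv2.resize(t["img"][115:212,175:285],None,fx=4,fy=4,interpolation=cv2.INTER_CUBIC)
cv2.imwrite("pics/z8.png",np.hstack([a[:388],b[:388]])[:,:,::-1])
E
```

```text
t 13.45 tcp [ 0.6094 -0.1718  0.2844] winder xy [-0.0604 -0.2476] toolx deg 11.5 tilt [ 0.004 -0.003 -1.   ] F [-1.   1.   0.3] w 0.0
px [324.4 197.8] area 54 q 0.01427 grip winder [ 0.0593 -0.0331  0.1281] f 0.421 a 0.253
[324.36363636 197.8       ] [237.98181818 140.09090909] [235 136   7  10  55] (array([0.68291375, 0.05980047, 0.17559327]), np.float64(0.0007681749965651204))
```

View pics/z8.png

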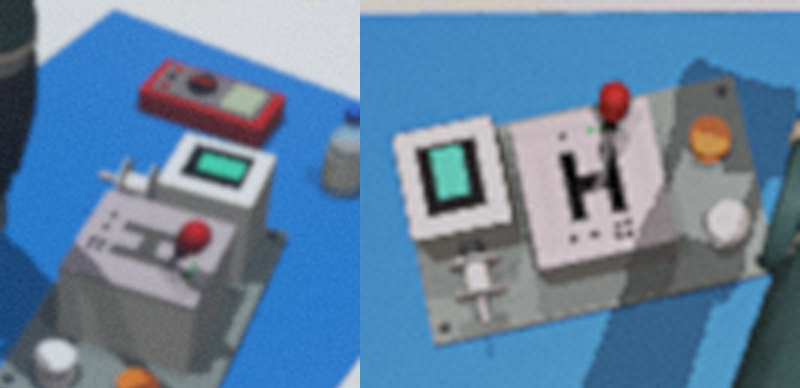

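The lever sits at the forward end of the right lane by the green dots (top crop (613,102)). The two-view fix gives a grip height of 0.176 and f ≈ 0.42, which is full travel within error. The hand is clear and the bobbins haven't moved.

```bash
python3 -c "
from workcell import bot
print(bot.finish_job())"
```

```text
the job is handed in; nothing more can be done
None
```

The lever is in third, pushed forward to its stop in the three-green-dot slot, with the hand clear and nothing else touched; the job was handed in at about 13.5 s.

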